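# Stop the winder and point out the stray bobbin

### The job

Stop the coil winder by pushing its black ball-ended lever all the way over, away from the robot. Then show the operator which bobbin is in the wrong batch: point with the fingertips at the red bobbin among the white ones, holding them just above the middle of it, a couple of centimetres clear, for at least two seconds, and finish while still pointing there. Do not touch any bobbin, and leave the tray, the bobbins and the yellow screwdriver as they are.

Things in the scene. Friction and masses are not known exactly. Their poses are not given: they have to be found in the camera images.
- winder: Fixed bench winder on a grey base 360 x 340 x 20 mm. Origin: on the work surface below the lever pivot; x = the way the lever is pushed, z up. Base spans x -140..220, y -60..280 mm. Upright plate 260 mm high at y 124..136, x -100..200 mm; its spindle (x 150, z 175, radius 30 mm) sticks out to y 75 mm. Blue lever fork at the origin, 44 x 46 mm, 70 mm high. Rest of the base is clear.
- lever_ball (a point): Centre of the black ball, 32 mm in diameter, on the lever's steel rod (10 mm thick), 100 mm from the pivot. The pivot is level, along the winder's y, 58 mm above the work surface over the winder's origin. The ball's centre is 146 mm above the work surface at both ends of the swing, 158 mm in the middle.
- lever (a joint): Lever angle, rad: 0 = leaning 0.5 rad from upright towards the robot (winder's -x), 0.5 = upright, 1.0 = fully over at its stop, leaning away from the robot (+x). Starts at 0 to 0.25. Friction keeps it where it is left; about 2 N at the ball moves it.
- tray: Black square tray, fixed, 190 x 190 mm, 16 mm high, rim 5 mm thick. Origin at the centre of its underside, on the work surface; z up.
- red_bobbin_top (a point): Centre of the top face of the red bobbin, the one to point at: an empty moulded bobbin standing upright and loose in the tray, flanges 42 mm in diameter, 36 mm high, 50 g, dark bore mark in the top. Tops are about 41 mm above the work surface.
- white_bobbin_a_top (a point): Centre of the top face of a white bobbin, same size, standing in the tray; bobbin centres are at least 70 mm apart.
- white_bobbin_b_top (a point): Centre of the top face of another white bobbin, same size, in the tray.
- white_bobbin_c_top (a point): Centre of the top face of the third white bobbin, same size, in the tray.
- screwdriver: Screwdriver with yellow handle, 180 mm long, lying loose on the work surface between the tray and the winder, along x; not part of the work.
There are look-alikes about, which are no part of the job. Of the things that look like the part that bears red_bobbin_top, take the one that is farthest to the robot's left at the start.

How it is judged:
By the outcome, as a careful person would: the job done as asked, in the order asked, and still so for the second after the job is handed in, with the robot touching nothing.
It also fails if it takes over 45 s, if anything falls off the work surface, if the arm or the gripper's body presses on something with over 40 N, if the wrist force passes 120 N, or if a joint passes its speed limit or range.

### The arm

A 6-joint arm with a two-finger parallel gripper is mounted at the origin on the work surface. World frame = base frame: x ahead of the robot, y to its left, z up, the work surface at z = 0. Lengths are in m, angles in rad, forces in N, time in s.
With the tool pointing down it reaches from about 0.375 to 0.925 m from the base axis. Payload 5.7 kg.
Tool frame: the origin (TCP) lies midway between the tips of the shut fingers; the grasp point (between the pads) lies 19 mm behind it; z points along the fingers, x is the direction in which the jaws open and shut, and the axes are right-handed (so a half turn about z gives the same grasp; the last joint's range is limited). The gripper opens to 88 mm and grips with 3 to 60 N. Pads are 20 mm wide; open, the fingers measure 115 mm over their backs; the gripper's body (75 mm by 178 mm) begins 61 mm behind the grasp point.
Start: joints at [1.098, 0.359, 1.51, -0, 1.272, -0.115], TCP at [0.21, 0.562, 0.223] pointing down, gripper open.
Joint ranges: [-2.97, 2.97], [-1.01, 2.36], [0.21, 2.38], [-0.96, 4.11], [0.2, 2.71], [-2.98, 2.98]. Speed limits (rad/s): [2.39, 2.39, 3.14, 3.14, 3.14, 3.14].

### API

Orientations are given as a 3x3 rotation matrix whose columns are the frame's x, y, z axes.
In Python, from plant import ctrl, cams, finish_job gives the robot as it stands. The module is installed in compiled form; this text tells all that it offers.
- The arm moves only by the shell command python3 -m handwheel 'ROWS' [FORCE]. ROWS is JSON, a list that holds one entry, the list of rows, each a list of 5 numbers: the shift along the tool's x, y, z as a fraction of full scale, then the turn about the tool's z as a fraction of full scale, then the finger opening in mm, from 0 to 87.8. In form: [[[x, y, z, turn, hand], ...]]. A call has 1 to 5 rows; each row is the pose to reach, as a shift and turn from the pose measured when the call began, along the tool's axes at that moment; what a row does not reach only later rows make up. Full scale, the value 1, is 0.12 m for a shift and 30 degrees for a turn. A row lasts 1/8 s, in which the tool goes at most 62.5 mm and 10.7 degrees, less where a joint would pass 70% of its speed; a pose out of reach is approached as far as the arm can. A call with a number of a shift or a turn outside -1 to 1 is refused whole. A call with a gripper value outside its range is refused whole. The fingers move at their own pace and stop on an object; FORCE is the grip in N (left out, the last holds). Time passes only in rows, so rows that repeat a pose let the fingers close. It gives the time, the measured TCP pose, the force and the opening at its end, in the units of the state.
- ctrl.sense(): the state, without advancing time (a new reading comes with each control period).
- cams.snapshot(name): name is "side" or "top" or "wrist"; returns a dict with "pixels" (384x512x3 uint8, blue, green, red), "intrinsics" (3x3 intrinsics, pixels), "distortion" ([k1, k2, p1, p2, k3] as OpenCV has them; the pictures are not rectified), "extrinsics" (4x4, takes a point from camera to world coordinates). Camera axes: x right, y down, z forward; pixel columns grow to the right and rows downward; lengths in m; the calibration is good to about 2 mm. A picture is of the moment at which its call begins. There is no depth.
- finish_job(): hands the job in, once; it reports no verdict.
Trained networks look in a picture, given as the dict that the camera call returned (one of the last four; its "shot" number tells which), for a name from the list of things; names that differ only in an ending like _2 or _b are one class to them, and where a whole thing is asked for, a point or a joint stands for the part that bears it (a point fixed in the world has none). Each returns a list of dicts, best first, with "score" (0 to 1); they miss things now and then, are a little off and sometimes report something else, mostly with a low value. They report only what shows in the picture. A call takes as long as a camera call. They do not tell look-alikes from the thing itself.
- cams.spot_in(picture, name): "position" ([row, column] in pixels, amid what is visible of it).
- cams.place_of(picture, name): "position" ([row, column] in pixels: a listed point, or the origin of a listed thing).
The state is a dict: "time_s": time; "qpos": joint angles; "qd": joint speeds; "effort": joint torques, N m; "position": TCP position; "ee_rot": TCP orientation; "wrist_force": force on the tool from outside, world axes, zero at the start; "moment": the same for the moment, N m; "grip_width": finger opening in m.
Only numpy, scipy, OpenCV 4.12 (cv2) and the standard library are available. Lean on these libraries where they do the work, as an engineer would, in place of code of your own. Each camera call takes 0.05 s, during which the arm holds its last target.

## Working session

There is one attempt and no reset: what is moved stays moved. The work goes in short steps, Python scripts to look and compute and a shell command to move; the robot and the scene stay as the last step left them, time stands still between calls to the robot, and variables do not carry over. Pictures are saved under pics/ and viewed, and the job is handed in when it is done.

```bash
mkdir -p pics; ls; cat > h.py <<'E'
import numpy as np, cv2
from plant import ctrl, cams
def ray(p,rc):
    K=np.array(p["intrinsics"],float);D=np.array(p["distortion"],float);T=np.array(p["extrinsics"],float)
    u=cv2.undistortPoints(np.array([[[rc[1],rc[0]]]],float),K,D)[0,0]
    d=T[:3,:3]@np.array([u[0],u[1],1]);return T[:3,3],d/np.linalg.norm(d)
def atz(p,rc,z):
    o,d=ray(p,rc);return o+d*(z-o[2])/d[2]
def proj(p,X):
    T=np.linalg.inv(np.array(p["extrinsics"],float))
    X=np.atleast_2d(X)@T[:3,:3].T+T[:3,3]
    q=cv2.projectPoints(X,np.zeros(3),np.zeros(3),np.array(p["intrinsics"],float),np.array(p["distortion"],float))[0][:,0]
    return q[:,::-1]
E
python3 - <<'E'
from h import *
s=ctrl.sense()
print(s["time_s"],np.round(s["position"],4),np.round(s["ee_rot"],3).tolist())
for n in("top","side"):
    p=cams.snapshot(n);cv2.imwrite(f"pics/{n}0.png",p["pixels"])
    print(n,np.round(np.array(p["extrinsics"])[:3,3],3))
    for t in("lever_ball","red_bobbin_top","white_bobbin_a_top","tray","winder","screwdriver"):
        z={"lever_ball":.15,"red_bobbin_top":.041,"white_bobbin_a_top":.041}.get(t,0)
        for r in cams.place_of(p,t): print(n,t,round(r["score"],2),np.round(r["position"],1),np.round(atz(p,r["position"],z),3))
E
```

```text
pics
0.0 [0.2098 0.5614 0.2218] [[0.35, 0.937, -0.001], [0.937, -0.35, -0.002], [-0.002, -0.0, -1.0]]
top [ 0.36  -0.068  0.857]
top red_bobbin_top 0.82 [192.8 395. ] [ 0.559 -0.386  0.041]
top red_bobbin_top 0.76 [237.4 407.3] [ 0.454 -0.405  0.041]
top red_bobbin_top 0.67 [194.5 340.6] [ 0.554 -0.258  0.041]
top white_bobbin_a_top 0.78 [197.5 308.6] [ 0.547 -0.182  0.041]
top tray 0.75 [213.8 320.9] [ 0.515 -0.217  0.   ]
top tray 0.3 [205.9 163.9] [0.534 0.17  0.   ]
top winder 0.78 [202.9 164. ] [0.542 0.17  0.   ]
top screwdriver 0.78 [183.2 238.6] [ 0.592 -0.013  0.   ]
side [ 0.138 -0.742  0.915]
side lever_ball 0.62 [144.7 197.2] [0.5   0.172 0.15 ]
side red_bobbin_top 0.78 [301.5 325. ] [ 0.548 -0.393  0.041]
side red_bobbin_top 0.76 [322.5 299.4] [ 0.464 -0.406  0.041]
side red_bobbin_top 0.72 [257.6 293.5] [ 0.558 -0.249  0.041]
side white_bobbin_a_top 0.8 [237.5 277.5] [ 0.56  -0.172  0.041]
side white_bobbin_a_top 0.53 [144.1 199.5] [0.56  0.301 0.041]
side tray 0.86 [269.3 274.1] [ 0.513 -0.23   0.   ]
side winder 0.81 [179.3 215. ] [0.542 0.159 0.   ]
side screwdriver 0.79 [207.6 256.5] [ 0.59  -0.016  0.   ]
```

View pics/top0.png

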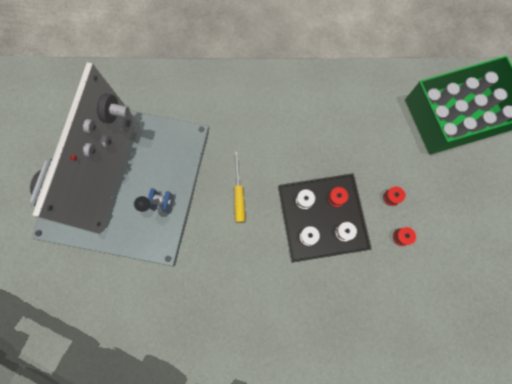

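View pics/side0.png

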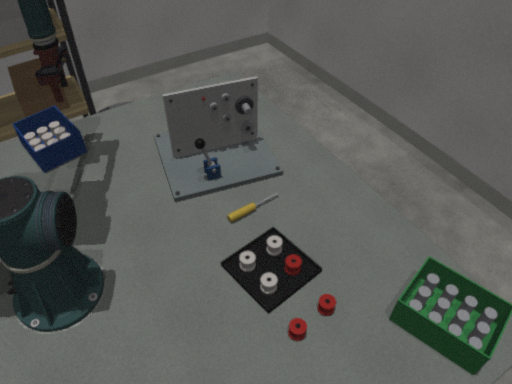

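Top view: winder on the left, with its fork at about (200,160) and the black ball at about (204,142). The screwdriver is at (185,239) and the tray at (217,325).

Possible matches for the red bobbin, as top view (row, col):
- (195,340), in the tray among the white ones
- (193,395), loose outside the tray
- (237,407), loose outside the tray

I choose (195,340). It is farthest to the robot's left (y≈-0.25, against -0.39 and -0.41) and is the one in the tray. Next I'll check it in a close crop.

```bash
python3 - <<'E'
from h import *
a=cv2.imread("pics/top0.png");b=cv2.imread("pics/side0.png")
A=cv2.resize(a[110:280,20:220],None,fx=4,fy=4,interpolation=cv2.INTER_CUBIC)[:600]
cv2.imwrite("pics/c_wtop.png",cv2.resize(a[120:270,25:215],(760,600),interpolation=cv2.INTER_CUBIC))
cv2.imwrite("pics/c_wside.png",cv2.resize(b[70:205,145:290],(644,600),interpolation=cv2.INTER_CUBIC))
cv2.imwrite("pics/c_tray.png",np.hstack([cv2.resize(a[165:270,270:425],(465,315)),cv2.resize(b[225:345,215:345],(335,315))]))
E
```

```text
(no output)
```

View pics/c_wtop.png

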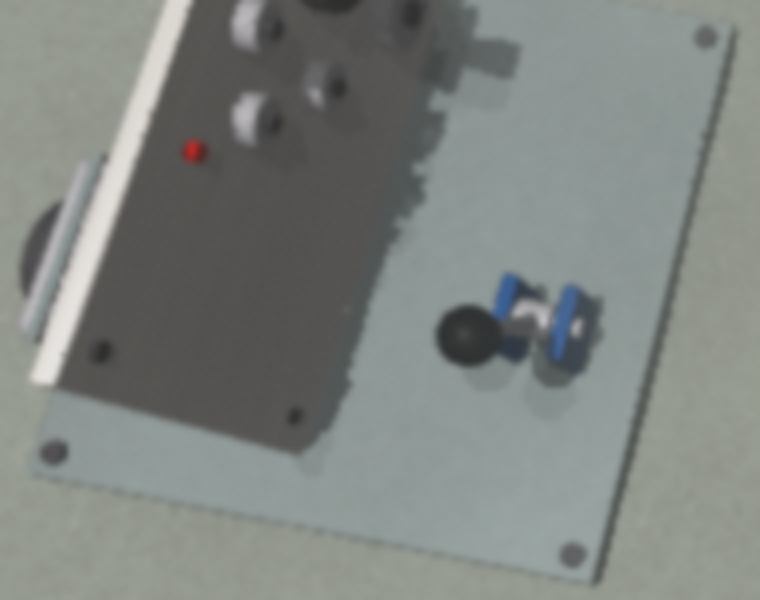

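View pics/c_wside.png

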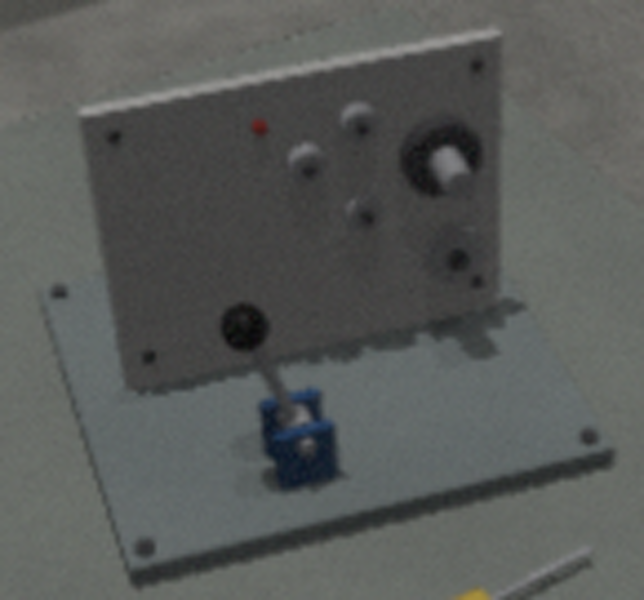

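View pics/c_tray.png

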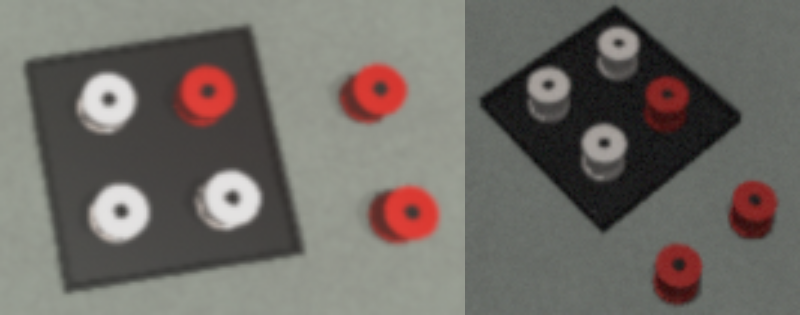

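```bash
cat >> h.py <<'E'
def tri(rs):
    A=np.zeros((3,3));b=np.zeros(3)
    for o,d in rs:
        M=np.eye(3)-np.outer(d,d);A+=M;b+=M@o
    return np.linalg.solve(A,b)
E
python3 - <<'E'
from h import *
T=cams.snapshot("top");S=cams.snapshot("side")
W=np.array([[.22,-.06],[-.14,-.06],[-.14,.28]])
P=[atz(T,rc,.02) for rc in((127,209),(262,174.3),(238,33.3))]
Q=[atz(S,rc,.02) for rc in((171.5,282.5),(198.5,174.7),(136,154))]
for X in(P,Q):
    X=np.array(X)[:,:2];print(X.round(4).tolist())
    c=X.mean(0);w=W.mean(0);a=(X-c)@np.array([1,1j]);b=(W-w)@np.array([1,1j])
    th=np.angle((a*b.conj()).sum());R=np.array([[np.cos(th),-np.sin(th)],[np.sin(th),np.cos(th)]])
    o=c-R@w; print("yaw",np.degrees(th),"origin",o.round(4),"res",(X-(W@R.T+o)).round(4).tolist())
r=[ray(T,(204,142.2)),ray(S,(143.6,200))];B=tri(r);print("ball",B.round(4),proj(T,B),proj(S,B))
print([atz(T,(204,142.2),.15).round(4),atz(S,(143.6,200),.15).round(4)])
# red bobbin tops: in tray. hole marks
r=[ray(T,(195.3,339.1)),ray(S,(260.5,293.7))];B=tri(r);print("red",B.round(4))
print(atz(T,(195.3,339.1),.041).round(4),atz(S,(260.8,293.7),.041).round(4))
E
```

```text
[[0.7353, 0.0632], [0.3974, 0.131], [0.4534, 0.4608]]
yaw -10.921564755485042 origin [0.5382 0.1622] res [[-0.0075, 0.0016], [0.008, 0.0013], [-0.0004, -0.0029]]
[[0.7342, 0.0589], [0.3894, 0.1283], [0.452, 0.4545]]
yaw -11.129557550612375 origin [0.5346 0.1577] res [[-0.0046, 0.0026], [0.0038, 0.0024], [0.0008, -0.005]]
ball [0.5082 0.172  0.1504] [[203.58992018 142.3554717 ]] [[143.66602315 199.70834462]]
[array([0.5075, 0.1724, 0.15  ]), array([0.5093, 0.1723, 0.15  ])]
red [ 0.5534 -0.2554  0.0393]
[ 0.5521 -0.2547  0.041 ] [ 0.5528 -0.2572  0.041 ]
```

The crop confirms it: of the red ones, only the bobbin at top (195,340) sits in the tray. It triangulates to (0.5525, -0.256), z 0.039, against an expected 0.041. The ball triangulates to (0.508, 0.172, 0.150), a plausible height. Winder yaw is about -11° and its origin about (0.537, 0.160).

Next I move behind the ball in three steps, fingers shut, staying high.

```bash
python3 -m handwheel '[[[-0.3,0.4,0,0,0],[-0.6,0.8,0,0,0],[-0.75,0.99,0,0,0],[-0.75,0.99,0,0,0]]]' 20
python3 -m handwheel '[[[-0.3,0.4,0,0,0],[-0.6,0.8,0,0,0],[-0.75,0.99,0,0,0],[-0.75,0.99,0,0,0]]]'
```

```text
time_s: 1.3
position: [0.2907, 0.4347, 0.2229]
ee_rot: [[0.353, 0.936, 0.0], [0.936, -0.353, -0.0], [-0.0, 0.0, -1.0]]
wrist_force: [0.1, 0.1, -0.1]
grip_width: 0.0516
time_s: 1.8
position: [0.3708, 0.3085, 0.2231]
ee_rot: [[0.355, 0.935, 0.0], [0.935, -0.355, 0.0], [0.001, 0.0, -1.0]]
wrist_force: [-0.2, 0.1, -0.5]
grip_width: 0.0113
```

```bash
python3 -m handwheel '[[[-0.3,0.4,0,0,0],[-0.6,0.8,0,-0.15,0],[-0.76,0.99,0,-0.33,0],[-0.76,0.99,0,-0.33,0]]]'
python3 - <<'E'
from h import *
p=cams.snapshot("wrist");cv2.imwrite("pics/w1.png",p["pixels"])
q=cams.snapshot("top");cv2.imwrite("pics/t1.png",q["pixels"])
for n in("lever_ball","winder"):
  for r in cams.place_of(p,n): print(n,r["score"],r["position"],atz(p,r["position"],.151 if n!="winder" else 0))
print(proj(p,[.508,.172,.15]),ctrl.sense()["position"])
E
```

```text
time_s: 2.3
position: [0.4504, 0.1816, 0.2231]
ee_rot: [[0.191, 0.982, 0.001], [0.982, -0.191, 0.001], [0.001, 0.001, -1.0]]
wrist_force: [-0.1, -0.3, 0.4]
grip_width: 0.0005
winder 0.86 [228.9, 256.8] [0.53748854 0.1670993  0.        ]
[[261.01679128 256.88474488]] [0.44868552 0.18273072 0.22295325]
```

View pics/w1.png

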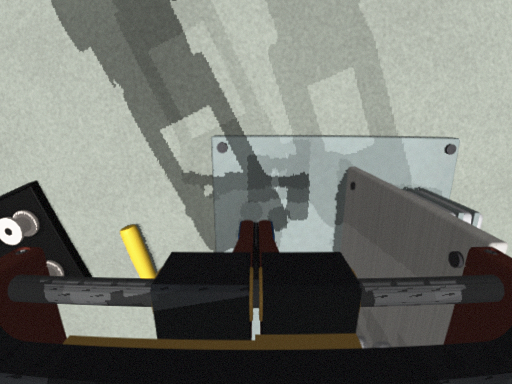

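View pics/t1.png

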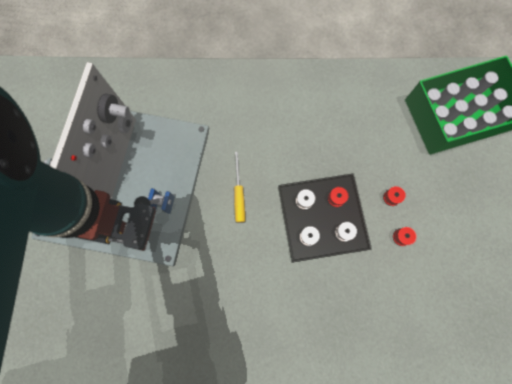

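The wrist view shows the base edges square with the tool, and the predicted ball pixel (261,257) in line with the fingers, which sit at column 256. The top view shows the hand clear of the plate. I'll descend to z≈0.13, about 30 mm behind the ball.

```bash
python3 -m handwheel '[[[0,0,0.4,0,0],[0,0,0.78,0,0],[0,0,0.78,0,0]]]'
python3 - <<'E'
from h import *
p=cams.snapshot("side");cv2.imwrite("pics/s2.png",cv2.resize(p["pixels"][70:220,130:290],(640,600)))
print(ctrl.sense()["position"],ctrl.sense()["wrist_force"])
E
```

```text
time_s: 2.88
position: [0.4451, 0.1834, 0.1269]
ee_rot: [[0.187, 0.982, -0.007], [0.982, -0.187, -0.0], [-0.002, -0.007, -1.0]]
wrist_force: [0.1, 0.3, 0.8]
grip_width: 0.0006
[0.44709426 0.18361489 0.12882719] [ 0.13552827 -0.14208191  0.69080434]
```

View pics/s2.png

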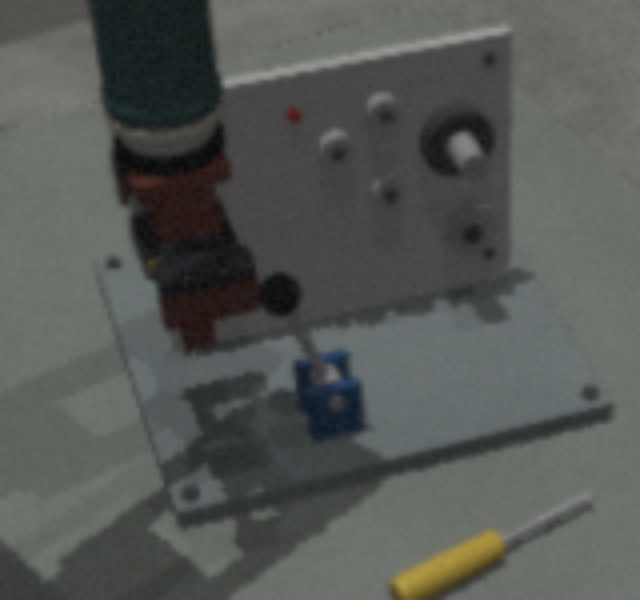

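The fingers are shut and level with the ball, behind it and not touching. Now I push along tool y, then creep to the stop.

```bash
python3 -m handwheel '[[[0,0.2,0,0,0],[0,0.4,0,0,0],[0,0.6,0,0,0],[0,0.75,0,0,0],[0,0.85,0,0,0]]]'
python3 -m handwheel '[[[0,0.04,0,0,0],[0,0.08,0,0,0],[0,0.12,0,0,0]]]'
```

```text
time_s: 3.55
position: [0.5482, 0.1649, 0.1295]
ee_rot: [[0.188, 0.982, -0.002], [0.982, -0.188, 0.001], [0.001, -0.003, -1.0]]
wrist_force: [-1.9, 0.7, -1.1]
grip_width: 0.0005
time_s: 3.92
position: [0.5588, 0.1627, 0.1291]
ee_rot: [[0.188, 0.982, -0.009], [0.982, -0.188, 0.002], [-0.0, -0.01, -1.0]]
wrist_force: [-14.7, 3.7, 10.9]
grip_width: 0.001
```

```bash
python3 -m handwheel '[[[0,0.04,0,0,0],[0,0.06,0,0,0],[0,0.06,0,0,0]]]'
python3 - <<'E'
from h import *
p=cams.snapshot("side");cv2.imwrite("pics/s3.png",cv2.resize(p["pixels"][70:220,130:290],(640,600)))
E
```

```text
time_s: 4.3
position: [0.5588, 0.1627, 0.129]
ee_rot: [[0.188, 0.982, -0.022], [0.982, -0.188, 0.003], [-0.001, -0.022, -1.0]]
wrist_force: [-18.7, 5.2, 16.5]
grip_width: 0.0012
```

View pics/s3.png

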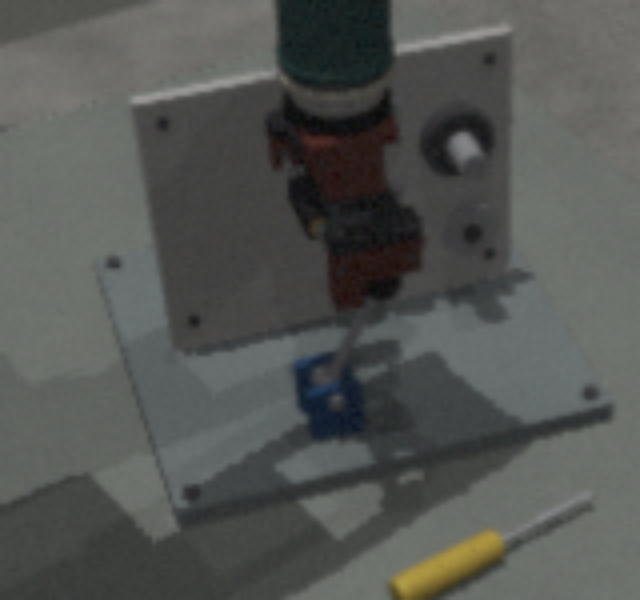

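The TCP no longer advances and the force rises to 19 N, so the lever is at its stop, leaning away. I'll back off and then lift.

```bash
python3 -m handwheel '[[[0,-0.2,0,0,0],[0,-0.4,0,0,0],[0,-0.5,0,0,0],[0,-0.5,0,0,0]]]'
python3 -m handwheel '[[[0,0,-0.4,0,0],[0,0,-0.8,0,0],[0,0,-0.9,0,0],[0,0,-0.9,0,0]]]'
python3 - <<'E'
from h import *
p=cams.snapshot("side");cv2.imwrite("pics/s4.png",cv2.resize(p["pixels"][70:220,130:290],(640,600)))
p=cams.snapshot("top");cv2.imwrite("pics/t4.png",cv2.resize(p["pixels"][120:270,25:215],(760,600)))
o=np.array([.537,.16]);u=np.array([.982,-.19])
print(proj(p,[*(o+.048*u),.146]))
E
```

```text
time_s: 4.85
position: [0.4999, 0.1741, 0.1307]
ee_rot: [[0.187, 0.982, -0.021], [0.982, -0.187, 0.003], [-0.001, -0.021, -1.0]]
wrist_force: [-0.0, -0.5, 0.3]
grip_width: 0.0006
time_s: 5.35
position: [0.5034, 0.1737, 0.2392]
ee_rot: [[0.188, 0.982, -0.019], [0.982, -0.188, 0.004], [0.0, -0.019, -1.0]]
wrist_force: [0.5, 0.4, -0.7]
grip_width: 0.0001
[[168.65215725 156.12852741]]
```

View pics/s4.png

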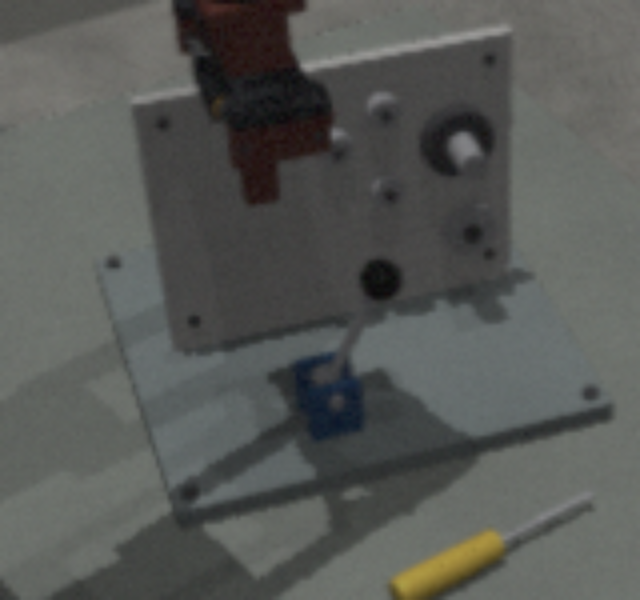

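View pics/t4.png

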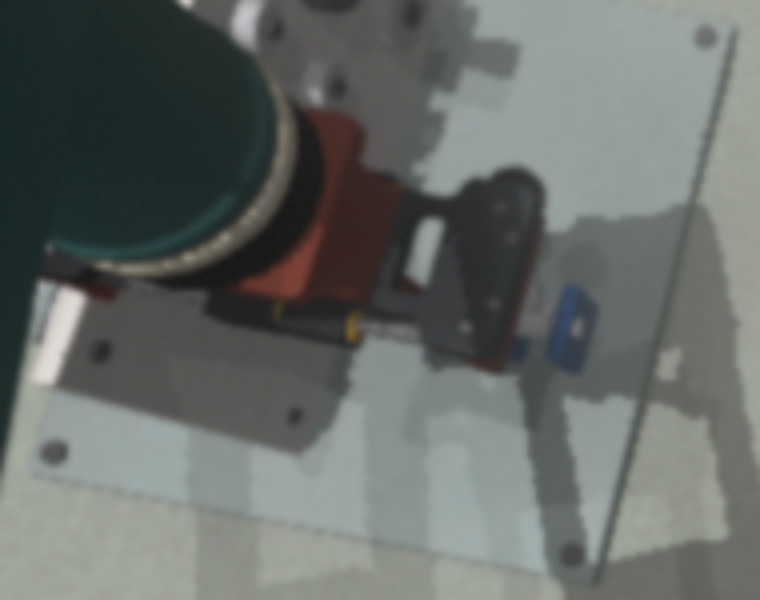

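Side view: the ball is free and leaning away. I'll compare its position with the fully-over prediction while travelling to the tray.

```bash
python3 -m handwheel '[[[-0.4,0.12,0,0,0],[-0.8,0.25,0,0,0],[-0.86,0.27,0,0,0]]]'
python3 -m handwheel '[[[-0.4,0.12,0,0,0],[-0.8,0.25,0,0,0],[-0.86,0.27,0,0,0]]]'
python3 -m handwheel '[[[-0.4,0.12,0,0,0],[-0.8,0.25,0,0,0],[-0.86,0.27,0,0,0]]]'
python3 - <<'E'
from h import *
s=ctrl.sense();print(s["position"],np.array(s["ee_rot"]).round(3).tolist())
S=cams.snapshot("side");T=cams.snapshot("top");p=cams.snapshot("wrist")
for n,i in(("s5",S),("t5",T),("w5",p)):cv2.imwrite(f"pics/{n}.png",i["pixels"])
cv2.imwrite("pics/t5c.png",cv2.resize(T["pixels"][120:270,25:215],(760,600)))
o=np.array([.537,.16]);u=np.array([.982,-.19])
for c in(T,S): print(proj(c,[*(o+.048*u),.146]))
for r in cams.place_of(p,"red_bobbin_top"): print(r["score"],r["position"],atz(p,r["position"],.041))
print(proj(p,[.5525,-.256,.041]))
E
```

```text
time_s: 5.82
position: [0.5134, 0.0636, 0.2348]
ee_rot: [[0.191, 0.981, -0.026], [0.982, -0.191, 0.002], [-0.003, -0.026, -1.0]]
wrist_force: [-0.0, 0.3, 0.3]
grip_width: 0.0002
time_s: 6.2
position: [0.5254, -0.0455, 0.2329]
ee_rot: [[0.193, 0.981, -0.028], [0.981, -0.193, 0.003], [-0.003, -0.028, -1.0]]
wrist_force: [-0.5, 0.7, -0.5]
grip_width: 0.0006
time_s: 6.58
position: [0.5374, -0.1541, 0.2313]
ee_rot: [[0.195, 0.98, -0.029], [0.981, -0.195, 0.003], [-0.002, -0.029, -1.0]]
wrist_force: [-0.3, 0.0, -0.3]
grip_width: 0.0002
[ 0.53739366 -0.15408915  0.23130697] [[0.195, 0.98, -0.029], [0.981, -0.195, 0.003], [-0.002, -0.029, -1.0]]
[[168.65215725 156.12852741]]
[[140.25734779 225.71190253]]
0.95 [227.9, 92.2] [ 0.55861776 -0.39129312  0.041     ]
0.8 [207.1, 183.4] [ 0.55402782 -0.25514385  0.041     ]
0.56 [162.8, 62.0] [ 0.46237419 -0.40218503  0.041     ]
[[206.15250863 182.50348503]]
```

View pics/t5c.png

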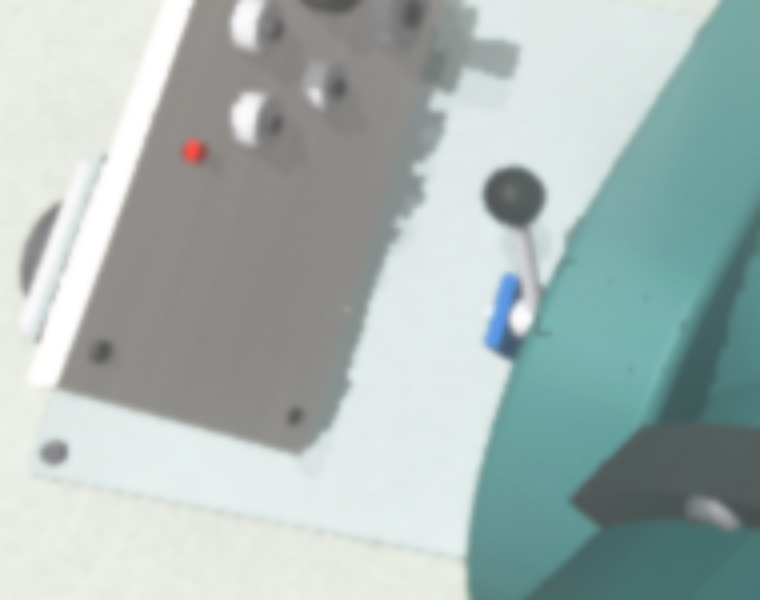

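View pics/w5.png

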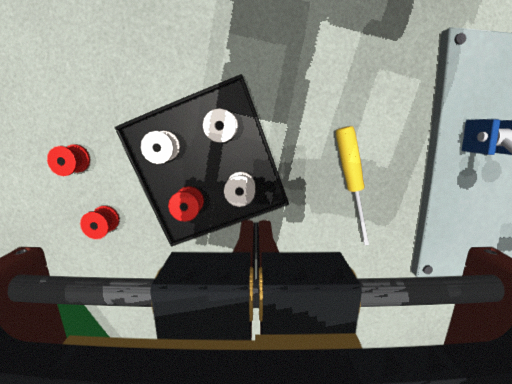

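The ball is now at side (140,225), predicted (140.3,225.7), and at top (169,153.5), predicted (168.7,156.1), so the lever is fully over. The wrist view shows the red bobbin's bore at about (206.5,184), which gives (0.554, -0.255). That agrees with the other two cameras. Next I move above it.

```bash
python3 -m handwheel '[[[-0.4,0.15,0,0,0],[-0.7,0.28,0,0,0],[-0.8,0.3,0,0,0],[-0.8,0.3,0,0,0]]]'
python3 -m handwheel '[[[0,0,0.3,0,0],[0,0,0.6,0,0],[0,0,0.8,0,0],[0,0,0.8,0,0]]]'
```

```text
time_s: 7.28
position: [0.5533, -0.2511, 0.2306]
ee_rot: [[0.192, 0.981, -0.03], [0.981, -0.192, 0.005], [-0.001, -0.031, -1.0]]
wrist_force: [0.0, 0.1, 0.3]
grip_width: 0.0003
time_s: 7.78
position: [0.5486, -0.2477, 0.133]
ee_rot: [[0.191, 0.981, -0.034], [0.982, -0.191, 0.008], [0.002, -0.035, -0.999]]
wrist_force: [0.2, 0.3, -0.1]
grip_width: 0.0005
```

```bash
python3 -m handwheel '[[[-0.06,0.04,0.2,0,0],[-0.06,0.07,0.4,0,0],[-0.06,0.08,0.53,0,0],[-0.06,0.08,0.53,0,0]]]'
python3 - <<'E'
from h import *
s=ctrl.sense();print(s["position"],np.array(s["ee_rot"]).round(3).tolist())
S=cams.snapshot("side");p=cams.snapshot("wrist")
cv2.imwrite("pics/s6.png",cv2.resize(S["pixels"][205:325,215:345],(650,600)));cv2.imwrite("pics/w6.png",p["pixels"])
print(proj(S,s["position"]))
E
```

```text
time_s: 8.28
position: [0.5541, -0.2552, 0.0689]
ee_rot: [[0.191, 0.981, -0.035], [0.982, -0.19, 0.009], [0.002, -0.037, -0.999]]
wrist_force: [-0.2, 0.2, 0.3]
grip_width: 0.0005
[ 0.55407653 -0.25516723  0.06891889] [[0.191, 0.981, -0.035], [0.982, -0.19, 0.009], [0.002, -0.037, -0.999]]
[[253.47426599 294.39445285]]
```

View pics/s6.png

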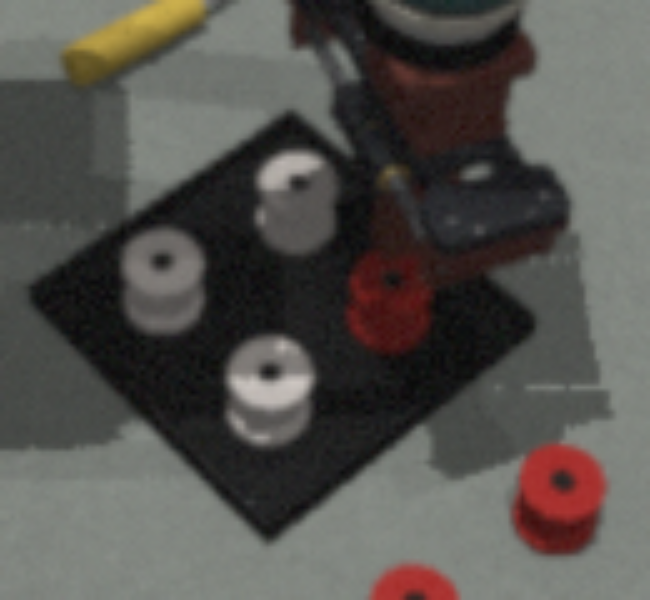

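View pics/w6.png

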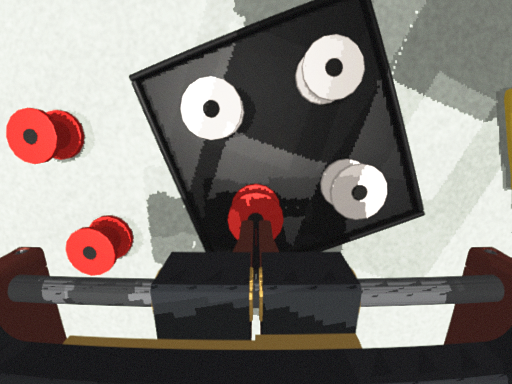

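Both views show the fingertips over the middle of the red bobbin with nothing touching. I'll lower about 6 mm to leave roughly 22 mm of clearance, then hold.

```bash
python3 -m handwheel '[[[0,0,0.05,0,0],[0,0,0.05,0,0],[0,0,0.05,0,0],[0,0,0.05,0,0],[0,0,0.05,0,0]]]'
python3 -m handwheel '[[[0,0,0,0,0],[0,0,0,0,0],[0,0,0,0,0],[0,0,0,0,0],[0,0,0,0,0]]]'
```

```text
time_s: 9.0
position: [0.5548, -0.256, 0.0641]
ee_rot: [[0.191, 0.981, -0.033], [0.982, -0.191, 0.008], [0.001, -0.034, -0.999]]
wrist_force: [-0.2, -0.6, -0.4]
grip_width: 0.0006
time_s: 9.62
position: [0.5548, -0.256, 0.0641]
ee_rot: [[0.191, 0.981, -0.033], [0.982, -0.191, 0.008], [0.001, -0.034, -0.999]]
wrist_force: [0.4, 0.0, -0.7]
grip_width: 0.0003
```

```bash
for i in 1; do :; done
python3 -m handwheel '[[[0,0,0,0,0],[0,0,0,0,0],[0,0,0,0,0],[0,0,0,0,0],[0,0,0,0,0]]]' >/dev/null
python3 -m handwheel '[[[0,0,0,0,0],[0,0,0,0,0],[0,0,0,0,0],[0,0,0,0,0],[0,0,0,0,0]]]' >/dev/null
python3 -m handwheel '[[[0,0,0,0,0],[0,0,0,0,0],[0,0,0,0,0],[0,0,0,0,0],[0,0,0,0,0]]]'
python3 - <<'E'
from h import *
S=cams.snapshot("side");cv2.imwrite("pics/s7.png",S["pixels"])
s=ctrl.sense();print(s["time_s"],s["position"])
E
```

```text
time_s: 11.5
position: [0.5548, -0.256, 0.0641]
ee_rot: [[0.191, 0.981, -0.033], [0.982, -0.191, 0.008], [0.001, -0.034, -0.999]]
wrist_force: [-0.1, -0.1, 0.1]
grip_width: 0.0006
11.55 [ 0.5547827  -0.25599967  0.0641143 ]
```

View pics/s7.png

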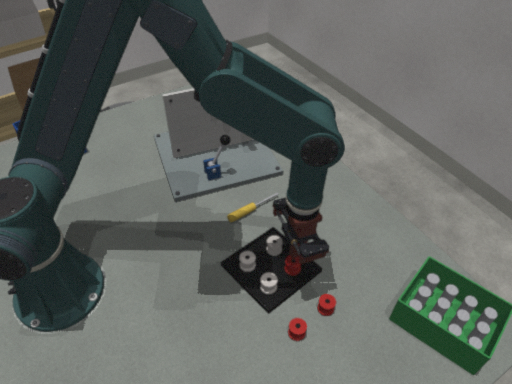

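The final side view shows the lever over, with the ball at (140,225), and the tips above the red bobbin at about (262,293). The screwdriver, tray and bobbins are where they were. I've held still for 2.5 s, so I'll hand in.

```bash
python3 -c "
from plant import finish_job
print(finish_job())"
```

```text
the job is handed in; nothing more can be done
None
```

The winder lever is pushed fully over, and I handed the job in at about 11.6 s with the shut fingertips pointing at the red bobbin in the tray.

- **Lever:** I pushed the ball until it stopped moving and the force rose to about 19 N sideways. After backing off, the ball lay within 1 px of its predicted end position in the side view and about 3 px in the top view.
- **Pointing:** The fingertips were still for over 2.5 s at (0.555, -0.256, 0.064), about 23 mm above the bobbin's top. They were within about 2 mm of the middle, going by where the three cameras placed it, and wrist force was near zero.
- **Scene:** The last side picture shows the tray, bobbins and screwdriver where they were at the start.
- **Failed or disagreed:**
  - The detector missed the lever ball in the top and wrist pictures and placed it poorly in the side one, so I measured it from the pictures myself.
  - The tool ended about 2° off vertical.

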